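# Flip the sample plate down the turning ramp

### The job

Two sample plates lean side by side in the turning rack; one has its plain blue back on top, on the side that looks up and away from you. From behind, push the top of that plate forward past upright so that it falls over onto the ramp and lies there on its other face, the white side with the black wells up. Leave the other plate, whose wells are on top already, where it leans.

Things in the scene. Friction and masses are not known exactly. Their poses are not given: they have to be found in the camera images.
- turner: Turning rack, fixed, aluminium and grey, 156 mm wide (y), from x = -40 to 114 mm. Origin on the bench (z = 0) under the crest groove, midway between its two lanes; x points level and downhill, away from the robot, z up. Lanes centred at y = +38 and -38 mm, 72 mm wide between low grey walls. The ramp falls away along +x; backrests on the robot's side hold the leaning plates.
- crest (a point): Bottom of the crest groove, midway between the lanes (x = 0, z = 45 mm). A plate stands here on its lower edge, leaning back towards the robot on a backrest at 55 degrees from level, 45 mm long (up to x = -26, z = 82 mm; nothing of the rack is higher). The plate juts out above it; its top edge is at about x = -42 mm, z = 110 to 116 mm. A wall at x = 10 mm, up to z = 57 mm, stops its foot.
- ramp_middle (a point): Middle of the grey ramp's face, between the lanes. The ramp falls 25 degrees along +x, from x = 10, z = 57 mm to x = 110, z = 10 mm, where a wall up to z = 30 mm ends it. Fingers behind the plate, tips at z = 92 to 95 mm, moved along +x from x = -90 to about +30 mm at its lane's middle push it past upright; it falls onto the ramp by itself and slides to the end wall (plates are slippery).
- blue_up_plate: The plate to flip: 80 mm (x) by 62 mm (y) by 10 mm, 80 to 140 g, loose. Origin at its centre. Its x axis runs down the lean to its lower edge. Its +z face is the plain blue back, at the start looking up and away from the robot; its -z face is white with 12 round black wells. It leans in either lane.
- wells_up_plate: A plate of the same size in the other lane, origin at its centre, leaning the same way; its +z face, looking up and away from the robot, is white with 12 round black wells. Leave it alone.
There are look-alikes about, which are no part of the job. Leave any green or pink look-alike of the blue_up_plate alone.

How it is judged:
On the way:
1. the blue-backed plate is pushed upright in its groove (angle between blue_up_plate's own z axis and vertical between 1.3 and 2.2 rad and x of blue_up_plate in the frame of turner between -0.03 and 0.06 m and y of blue_up_plate in the frame of turner between -0.08 and 0.08 m and height (world z) of blue_up_plate below 0.11 m), for 0.02 s.
At the end, for the whole second after the job is handed in: The plate that showed its blue back lies at rest on the ramp with its wells up (flat on the ramp within about 10 degrees); the other plate is within 15 mm of where it leaned (angle between blue_up_plate's own z axis and vertical above 2.5 rad and x of blue_up_plate in the frame of turner between 0.03 and 0.11 m and y of blue_up_plate in the frame of turner between -0.08 and 0.08 m and height (world z) of blue_up_plate below 0.065 m and linear speed of blue_up_plate below 0.02 m/s and distance of wells_up_plate from where it was at the start of the episode below 0.015 m); the robot touches nothing.
It fails at once if the plate with its wells up is shifted by more than 15 mm (distance of wells_up_plate from where it was at the start of the episode above 0.015 m).
It also fails if it takes over 32 s, if anything falls off the work surface, if the arm or the gripper's body presses on something with over 40 N, if the wrist force passes 120 N, or if a joint passes its speed limit or range.

### The arm

A 7-joint arm with a two-finger parallel gripper is mounted at the origin on a cart in front of the work surface, level with it; the furniture and walls round the work are solid. World frame = base frame: x ahead of the robot, y to its left, z up, the work surface at z = 0. Lengths are in m, angles in rad, forces in N, time in s.
With the tool pointing down it reaches from about 0.425 to 0.925 m from the base axis. Payload 6.8 kg.
Tool frame: the origin (TCP) lies midway between the tips of the shut fingers; the grasp point (between the pads) lies 19 mm behind it; z points along the fingers, y is the line along which they close (so a half turn about z gives the same grasp; the last joint's range is limited). The gripper opens to 85 mm and grips with 20 to 120 N. Pads are 22 mm wide; open, the fingers measure 114 mm over their backs; the gripper's body (76 mm by 85 mm) begins 54 mm behind the grasp point. The pads swing forward as they close: fully open they stand 13 mm farther back than shut.
Start: joints at [1.146, 0.477, 0.022, 1.555, -0.011, 1.109, -0.083], TCP at [0.21, -0.641, 0.231] pointing down, gripper open.
Joint ranges: [-2.96, 2.96], [-0.34, 2.1], [-1.41, 1.46], [0.24, 2.44], [-1.37, 4.51], [0.17, 1.92], [-2.96, 2.96]. Speed limits (rad/s): [2.39, 2.39, 3.14, 3.14, 3.14, 3.14, 3.14].

### API

Orientations are given as a rotation vector (axis times angle).
In Python, from bench import get_obs, grab_frame, camera_params, r gives the robot as it stands.
- The arm moves only by the shell command python3 -m jog 'ROWS' [FORCE]. ROWS is JSON, a list of rows, each an object of numbers: "rx", "ry", "rz": the turn, a rotation vector about the world's x, y, z scaled (see below); "x", "y", "z": the shift along the world's x, y, z scaled (see below); "jaw": the opening, from -1 (shut) to 1 (fully open). In form: [{"rx": .., "ry": .., "rz": .., "x": .., "y": .., "z": .., "jaw": ..}, ...]. A call has 1 to 8 rows; each row shifts and turns the commanded pose from where the row before left it; what a row does not reach is not made up. The controller multiplies each number of a shift by 60 mm and each number of a turn by 10 degrees. A row lasts 1/8 s, in which the tool goes at most 62.5 mm and 10.7 degrees, less where a joint would pass 70% of its speed; a pose out of reach is approached as far as the arm can. A call with a number of a shift or a turn outside -1 to 1 is refused whole. A call with a gripper value outside its range is refused whole. The fingers move at their own pace and stop on an object; FORCE is the grip in N (left out, the last holds). Time passes only in rows, so rows that do not move let the fingers close. It gives the time, the measured TCP pose, the force, the opening and the grip force at its end, in the units of the state.
- get_obs(): the state, without advancing time (a new reading comes with each control period).
- grab_frame(name): name is "scene" or "top" or "wrist"; returns the picture (400x640x3 uint8, red, green, blue); there is no depth.
- camera_params(name): a dict with "fx", "fy", "cx", "cy" (pixels), "R" (3x3) and "t" (3): a world point X has camera coordinates R X + t. Camera axes: x right, y down, z forward; pixel columns grow to the right and rows downward; lengths in m; the calibration is good to about 2 mm. The wrist camera is an equidistant fisheye: a pixel r from the principal point sees the ray r / f radians off the axis. A picture is of the moment at which its call begins: read the wrist's pose just before it. camera_params takes no time and is no camera call; for the wrist camera it gives the pose at the moment of the call.
- r.hand_in(): hands the job in; it is judged then, once.
The state is a dict: "clock": time; "joints": joint angles; "qvel": joint speeds; "tau": joint torques, N m; "tcp_pos": TCP position; "orientation": TCP orientation; "contact_force": force on the tool from outside, world axes, zero at the start; "moment": the same for the moment, N m; "grip_width": finger opening in m; "gripper_force": force on a finger pad.
Only numpy, scipy, OpenCV 4.12 (cv2) and the standard library are available. Lean on these libraries where they do the work, as an engineer would, in place of code of your own. Each camera call takes 0.05 s, during which the arm holds its last target. There are 200 camera calls.

## Working session

There is one attempt and no reset: what is moved stays moved. The work goes in short steps, Python scripts to look and compute and a shell command to move; the robot and the scene stay as the last step left them, time stands still between calls to the robot, and variables do not carry over. Pictures are saved under pics/ and viewed, at most 10 in all, crops included, and the job is handed in when it is done.

```bash
mkdir -p pics
python3 - <<'E'
from bench import *
import cv2,numpy as np
o=get_obs();print(o['clock'],o['tcp_pos'],o['orientation'],o['grip_width'])
a=grab_frame('scene');b=grab_frame('top')
cv2.imwrite('pics/s.png',a[...,::-1]);cv2.imwrite('pics/t.png',b[...,::-1])
for n in('scene','top'):
  p=camera_params(n);print(n,p['fx'],p['cx'],p['cy'],np.round(p['R'],3).tolist(),p['t'])
E
```

```text
0.0 [ 0.21009457 -0.64085151  0.2303316 ] [-3.10052807e+00 -4.95353990e-01  6.66105865e-04] 0.085334930144351
scene 501.47292371728344 311.2806278879121 201.103899132009 [[-0.5, -0.866, 0.011], [-0.631, 0.356, -0.689], [0.593, -0.351, -0.725]] [0.23782874 0.4079205  0.60538995]
top 518.9969340260685 322.68484243220564 192.91266925912566 [[0.027, -1.0, -0.005], [-0.987, -0.025, -0.156], [0.156, 0.009, -0.988]] [-0.03238627  0.54073701  0.87762442]
```

View pics/s.png

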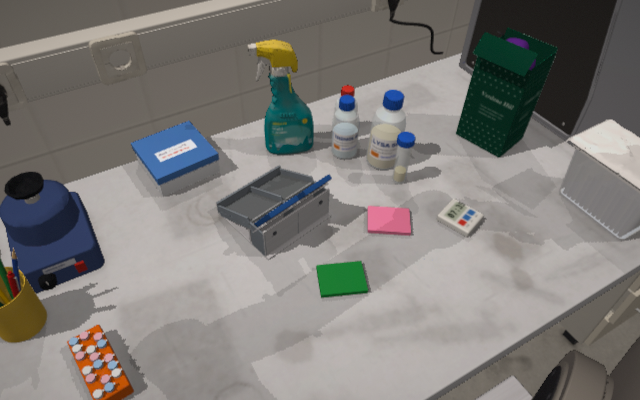

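View pics/t.png

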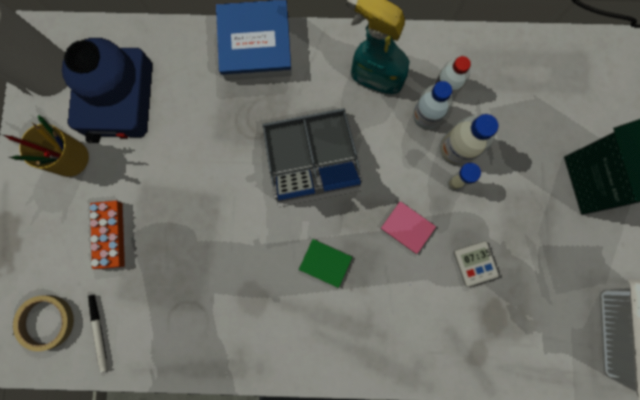

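The top view shows the rack at about (312,155). In it, the blue plate is at (338,176) in the right lane (world -y) and the wells plate is at (296,181) in the left lane. The green (327,263) and pink (408,228) plates lie flat on the bench and are look-alikes. The blue box at (254,38) is far away. The blue plate in the rack's right lane fits the description. I'll confirm that in a crop and measure it.

```bash
cat > h.py <<'E'
from bench import *
import cv2,numpy as np
def ray(n,uv,z):
    p=camera_params(n);R=np.array(p['R']);t=np.array(p['t'])
    d=R.T@np.array([(uv[0]-p['cx'])/p['fx'],(uv[1]-p['cy'])/p['fy'],1]);c=-R.T@t
    return c+d*(z-c[2])/d[2]
E
python3 - <<'E'
from h import *
b=cv2.imread('pics/t.png')
cv2.imwrite('pics/tc.png',cv2.resize(b[95:215,245:385],None,fx=5,fy=5,interpolation=cv2.INTER_CUBIC))
h=cv2.cvtColor(b,cv2.COLOR_BGR2HSV)
m=cv2.inRange(h,(105,120,40),(125,255,255));m[:150]=0;m[200:]=0;m[:,:265]=0;m[:,370:]=0
cs=sorted(cv2.findContours(m,0,2)[0],key=cv2.contourArea)[::-1]
for c in cs[:3]:
  print(cv2.contourArea(c),cv2.approxPolyDP(c,4,True)[:,0].tolist(),cv2.boxPoints(cv2.minAreaRect(c)).tolist())
E
```

```text
781.0 [[351, 162], [319, 169], [325, 190], [359, 183]] [[318.6153564453125, 168.07691955566406], [355.34613037109375, 160.7307586669922], [359.92303466796875, 183.61537170410156], [323.1922607421875, 190.96153259277344]]
132.0 [[314, 191], [278, 198]] [[277.407470703125, 195.12200927734375], [313.326171875, 187.72698974609375], [314.3543701171875, 192.72119140625], [278.4356689453125, 200.1162109375]]
```

View pics/tc.png

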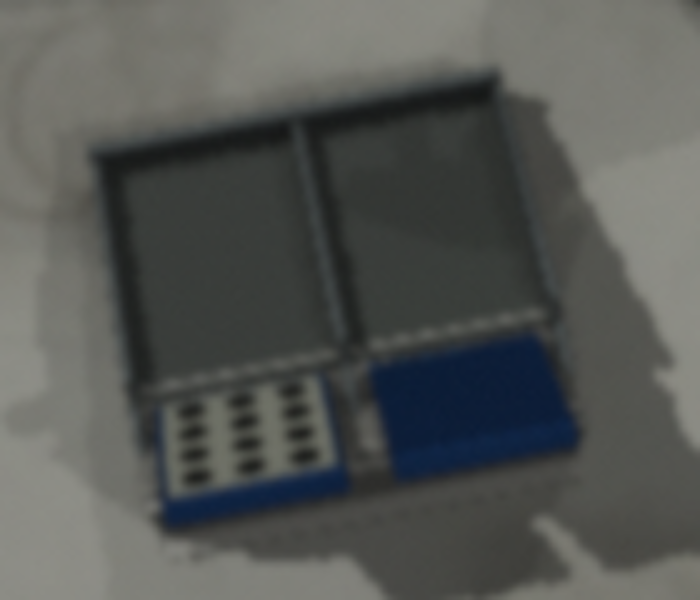

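The crop confirms it: blue-backed plate at crop (475,405), right lane; wells plate at (250,440), left lane. The end wall's top corners are at (264,125.6) and (344.4,109.6).

Run:
```python
from h import *
from scipy.spatial.transform import Rotation as Rt
A=ray('top',(264,125.6),.03);B=ray('top',(344.4,109.6),.03)
C=ray('top',(274,173),.057);D=ray('top',(356,158.4),.057)
P=ray('top',(324,190.5),.106);Q=ray('top',(359.5,183.3),.106) # rear top edge of blue
P2=ray('top',(278,199.5),.106)
for k,v in dict(A=A,B=B,C=C,D=D,P=P,Q=Q,P2=P2).items(): print(k,v.round(4))
y=A-B;print('width',np.linalg.norm(y))
yaw=np.arctan2(-(y[0]),y[1]);y2=C-D;y3=P-Q
print('yaw',np.degrees(yaw),np.degrees(np.arctan2(-y2[0],y2[1])),np.degrees(np.arctan2(-y3[0],y3[1])),np.linalg.norm(y3))
yaw=np.mean([yaw,np.arctan2(-y2[0],y2[1])])
ex=np.array([np.cos(yaw),np.sin(yaw)]);ey=np.array([-ex[1],ex[0]])
O1=(A+B)[:2]/2-.112*ex;O2=(C+D)[:2]/2-.010*ex
print('origins',O1,O2,'blue mid in turner',[( (P+Q)[:2]/2-O1)@e for e in(ex,ey)])
O=(O1+O2)/2
print('yaw',np.degrees(yaw),'start',O-.095*ex-.038*ey,'end',O+.03*ex-.038*ey,'ex',ex)
o=get_obs();R=Rt.from_rotvec(o['orientation']).as_matrix();print(R.round(3))
```

```text
A [0.6656 0.0929 0.03  ]
B [ 0.6998 -0.054   0.03  ]
C [0.5723 0.068  0.057 ]
D [ 0.6022 -0.0754  0.057 ]
P [ 0.5354 -0.0209  0.106 ]
Q [ 0.549  -0.0792  0.106 ]
P2 [0.5185 0.0544 0.106 ]
width 0.15081014446733784
yaw 13.101532464347263 11.769600454173446 13.08853629265007 0.059897581075267735
origins [ 0.57333467 -0.00468704] [ 0.57744601 -0.00585213] blue mid in turner [np.float64(-0.04014562037733128), np.float64(-0.03758222586045099)]
yaw 12.435566459260356 start [ 0.49080213 -0.0628355 ] end [ 0.61286948 -0.03591781] ex [0.97653879 0.21534156]
[[ 0.95   0.312 -0.001]
 [ 0.312 -0.95   0.002]
 [-0.    -0.002 -1.   ]]
```

```bash
python3 -m jog '[{"x":0.45,"y":0.9,"z":0,"rz":-0.07,"jaw":-1},{"x":0.45,"y":0.9,"rz":-0.07,"jaw":-1},{"x":0.45,"y":0.9,"rz":-0.07,"jaw":-1},{"x":0.45,"y":0.9,"rz":-0.07,"jaw":-1},{"x":0.45,"y":0.9,"rz":-0.07,"jaw":-1},{"x":0.45,"y":0.9,"rz":-0.07,"jaw":-1},{"x":0.45,"y":0.9,"rz":-0.07,"jaw":-1},{"x":0.45,"y":0.9,"rz":-0.07,"jaw":-1}]'
```

```text
validation failed for argument at $[0]...
```

```bash
python3 -m jog '[{"rx":0,"ry":0,"rz":-0.07,"x":0.45,"y":0.9,"z":0,"jaw":-1},{"rx":0,"ry":0,"rz":-0.07,"x":0.45,"y":0.9,"z":0,"jaw":-1},{"rx":0,"ry":0,"rz":-0.07,"x":0.45,"y":0.9,"z":0,"jaw":-1},{"rx":0,"ry":0,"rz":-0.07,"x":0.45,"y":0.9,"z":0,"jaw":-1},{"rx":0,"ry":0,"rz":-0.07,"x":0.45,"y":0.9,"z":0,"jaw":-1},{"rx":0,"ry":0,"rz":-0.07,"x":0.45,"y":0.9,"z":0,"jaw":-1},{"rx":0,"ry":0,"rz":-0.07,"x":0.45,"y":0.9,"z":0,"jaw":-1},{"rx":0,"ry":0,"rz":-0.07,"x":0.45,"y":0.9,"z":0,"jaw":-1}]'
```

```text
clock: 1.1
tcp_pos: [0.4266, -0.2076, 0.2313]
orientation: [3.123, 0.342, -0.0]
contact_force: [0.9, -0.5, -1.1]
grip_width: -0.0003
gripper_force: 0.0
```

```bash
python3 -m jog '[{"rx":0,"ry":0,"rz":0,"x":0.36,"y":0.8,"z":0,"jaw":-1},{"rx":0,"ry":0,"rz":0,"x":0.36,"y":0.8,"z":0,"jaw":-1},{"rx":0,"ry":0,"rz":0,"x":0.36,"y":0.8,"z":0,"jaw":-1},{"rx":0,"ry":0,"rz":0,"x":0,"y":0,"z":-0.6,"jaw":-1},{"rx":0,"ry":0,"rz":0,"x":0,"y":0,"z":-0.7,"jaw":-1},{"rx":0,"ry":0,"rz":0,"x":0,"y":0,"z":-0.7,"jaw":-1},{"rx":0,"ry":0,"rz":0,"x":0,"y":0,"z":-0.28,"jaw":-1},{"rx":0,"ry":0,"rz":0,"x":0,"y":0,"z":0,"jaw":-1}]'
python3 - <<'E'
from h import *
a=grab_frame('scene')[130:280,190:360];b=grab_frame('top')[95:245,245:415]
cv2.imwrite('pics/c2.png',cv2.resize(np.hstack([a,b]),None,fx=2.3,fy=2.3)[...,::-1])
E
```

```text
clock: 2.1
tcp_pos: [0.4905, -0.0654, 0.0939]
orientation: [-3.122, -0.343, 0.003]
contact_force: [0.4, 0.3, -0.1]
grip_width: 0.0001
gripper_force: 0.0
```

View pics/c2.png

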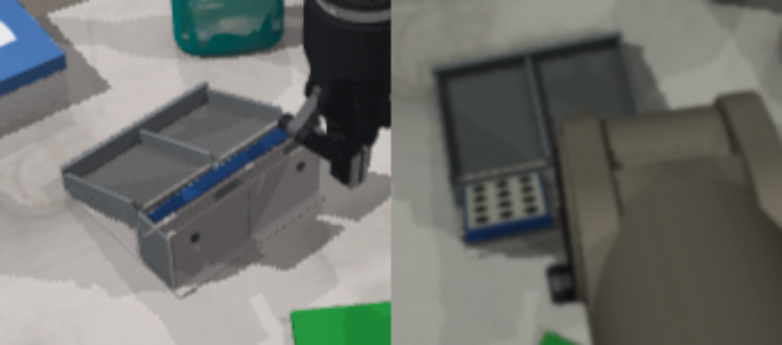

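The scene view shows the shut fingers behind the blue plate (around crop (350,165)). The wells plate is undisturbed at (507,205) in the top view. Next is the push.

```bash
python3 -m jog '[{"rx":0,"ry":0,"rz":0,"x":0.244,"y":0.058,"z":0,"jaw":-1},{"rx":0,"ry":0,"rz":0,"x":0.244,"y":0.058,"z":0,"jaw":-1},{"rx":0,"ry":0,"rz":0,"x":0.244,"y":0.058,"z":0,"jaw":-1},{"rx":0,"ry":0,"rz":0,"x":0.244,"y":0.058,"z":0,"jaw":-1},{"rx":0,"ry":0,"rz":0,"x":0.244,"y":0.058,"z":0,"jaw":-1},{"rx":0,"ry":0,"rz":0,"x":0.244,"y":0.058,"z":0,"jaw":-1},{"rx":0,"ry":0,"rz":0,"x":0.244,"y":0.058,"z":0,"jaw":-1},{"rx":0,"ry":0,"rz":0,"x":0.244,"y":0.058,"z":0,"jaw":-1}]'
python3 - <<'E'
from h import *
a=grab_frame('scene')[130:280,190:360];b=grab_frame('top')[95:245,245:415]
cv2.imwrite('pics/c3.png',cv2.resize(np.hstack([a,b]),None,fx=2.3,fy=2.3)[...,::-1])
E
```

```text
clock: 3.2
tcp_pos: [0.6092, -0.0373, 0.0945]
orientation: [-3.123, -0.343, -0.0]
contact_force: [0.5, 0.4, 0.0]
grip_width: 0.0002
gripper_force: 0.0
```

View pics/c3.png

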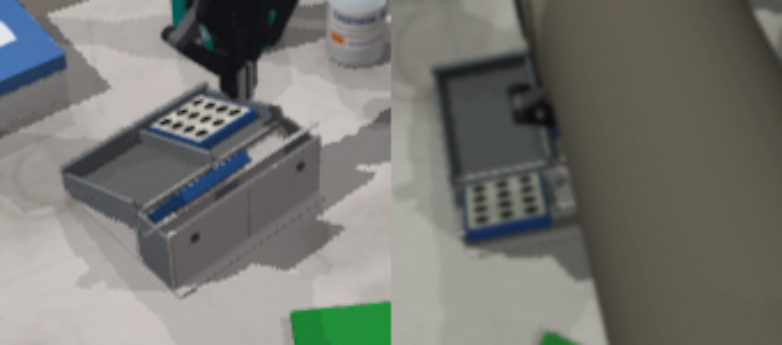

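The plate now lies wells up on the ramp at crop (205,120), and the wells plate hasn't moved. I'll lift clear and check the result.

```bash
python3 -m jog '[{"rx":0,"ry":0,"rz":0,"x":0,"y":0,"z":0.6,"jaw":-1},{"rx":0,"ry":0,"rz":0,"x":0,"y":0,"z":0.9,"jaw":-1},{"rx":0,"ry":0,"rz":0,"x":0,"y":-0.5,"z":0.6,"jaw":-1},{"rx":0,"ry":0,"rz":0,"x":0,"y":-0.9,"z":0,"jaw":-1},{"rx":0,"ry":0,"rz":0,"x":0,"y":-0.9,"z":0,"jaw":-1},{"rx":0,"ry":0,"rz":0,"x":-0.3,"y":-0.8,"z":0,"jaw":-1},{"rx":0,"ry":0,"rz":0,"x":0,"y":0,"z":0,"jaw":-1},{"rx":0,"ry":0,"rz":0,"x":0,"y":0,"z":0,"jaw":-1}]'
python3 - <<'E'
from h import *
a=grab_frame('scene')[130:280,190:360];b=grab_frame('top')[95:245,245:415]
cv2.imwrite('pics/c4.png',cv2.resize(np.hstack([a,b]),None,fx=2.3,fy=2.3)[...,::-1])
E
```

```text
clock: 4.3
tcp_pos: [0.59, -0.223, 0.2204]
orientation: [-3.122, -0.343, 0.0]
contact_force: [0.1, 1.3, -0.3]
grip_width: 0.0
gripper_force: 0.0
```

View pics/c4.png

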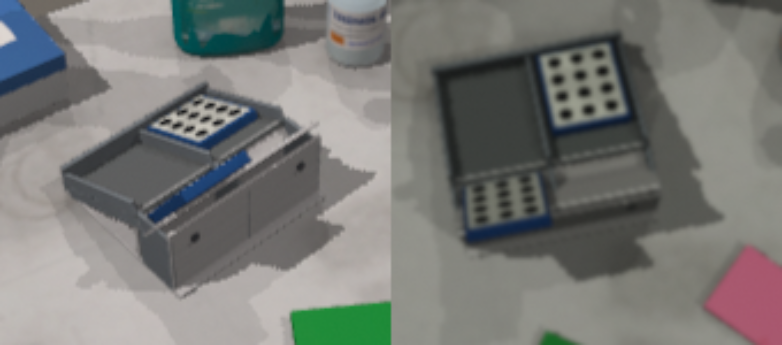

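The flipped plate lies flat on the ramp against the end wall with its wells up, at (585,85). The other plate is still leaning at (507,205), and the arm is clear of everything.

```bash
python3 -c "
from bench import r
print(r.hand_in())"
```

```text
the job is handed in; nothing more can be done
None
```

I pushed the blue-backed plate over onto the ramp, where it lies wells up against the end wall; the other plate still leans where it was, and the job is handed in (no verdict was returned).

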